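# Unlatch the charged battery pack and hold it clear of its charger

## Robot

A 6-joint arm with a two-finger parallel gripper is mounted at the origin on the work surface. World frame = base frame: x ahead of the robot, y to its left, z up, the work surface at z = 0. Lengths are in m, angles in rad, forces in N, time in s.
With the tool pointing down it reaches from about 0.25 to 0.725 m from the base axis. Payload 4 kg.
Tool frame: the origin (TCP) lies on the centre line of the jaws, within the pads' length; the fingertips stand 17 mm ahead of it and the grasp point (between the pads) lies 2 mm behind it; z points along the fingers, y is the line along which they close (so a half turn about z gives the same grasp; the last joint's range is limited). The gripper opens to 85 mm and grips with 20 to 120 N. Pads are 22 mm wide; open, the fingers measure 114 mm over their backs; the gripper's body (76 mm by 85 mm) begins 54 mm behind the grasp point. The pads swing forward as they close: fully open they stand 13 mm farther back than shut.
Start: joints at [1.314, 0.241, 0.005, 1.335, 0, 1.571], TCP at [0.127, 0.484, 0.248] pointing down, gripper open.
Joint ranges: [-2.72, 2.72], [-1.05, 1.87], [-1.09, 1.28], [-1.99, 2.15], [-1.42, 1.44], [-3.14, 3.14]. Speed limits (rad/s): [2.79, 2.79, 3.14, 3.14, 3.14, 3.14].

## Interface

Orientations are given as a unit quaternion [x, y, z, w].
In Python, from workcell import bot, camera, get_calibration gives the robot as it stands.
- The arm moves only by the tool apply_moves, never from a script. Its argument "steps" is a list of rows, each a list of 3 entries, a list of its own where there are three numbers: the shift along the tool's x, y, z as a fraction of full scale, then the turn, a rotation vector about the tool's x, y, z as a fraction of full scale, then the opening, from 0 (shut) to 1 (fully open). A call has exactly 8 rows; each row shifts and turns the commanded pose from where the row before left it, along the tool's axes as they then stand; what a row does not reach is not made up. Full scale, the value 1, is 20 cm for a shift and pi rad for a turn. A row lasts 1/12 s, in which the tool goes at most 41.7 mm and 7.16 degrees, less where a joint would pass 70% of its speed; a pose out of reach is approached as far as the arm can. A call with a number of a shift or a turn outside -1 to 1 is refused whole. A call with a gripper value outside its range is refused whole. The fingers move at their own pace and stop on an object; the grip force is fixed at half the most. Time passes only in rows, so rows that do not move let the fingers close, or fill a call up. It gives the time, the measured TCP pose, the force, the opening and the grip force at its end, in the units of the state.
- bot.get_obs(): the state, without advancing time (a new reading comes with each control period).
- camera(name): name is "scene" or "top" or "wrist"; returns (picture, depth): 384x512x3 uint8, red, green, blue; 384x512 float32, m along the optical axis (not along the pixel's ray), 0 where there is no reading.
- get_calibration(name): a dict with "fov_y" (degrees; the focal length in pixels is half the picture's height over the tangent of half this angle, whatever the lens; pixels are square), "cx", "cy" (the principal point, pixels), "dist_coeffs" ([k1, k2, p1, p2, k3] as OpenCV has them; the pictures are not rectified), "rvec" (rotation vector, rad) and "tvec" (3), from world to camera coordinates, as OpenCV has them. Camera axes: x right, y down, z forward; pixel columns grow to the right and rows downward; lengths in m; the calibration is good to about 2 mm. A picture is of the moment at which its call begins: read the wrist's pose just before it. get_calibration takes no time and is no camera call; for the wrist camera it gives the pose at the moment of the call.
- bot.job_done(): hands the job in; it is judged then, once.
The state is a dict: "clock": time; "joint_pos": joint angles; "joint_vel": joint speeds; "tau": joint torques, N m; "eef_pos": TCP position; "tool_rot": TCP orientation; "ft_force": force on the tool from outside, world axes, zero at the start; "ft_torque": the same for the moment, N m; "grip_width": finger opening in m; "grasp_force": force on a finger pad.
Only numpy, scipy, OpenCV 4.12 (cv2) and the standard library are available. Lean on these libraries where they do the work, as an engineer would, in place of code of your own. Each camera call takes 0.05 s, during which the arm holds its last target. There are 200 camera calls.

## Task

A square brass tube has been left lying across the charged battery pack, the one in the charger with the green lamp: first lay the tube down, without dropping it, in the empty wide bay of the red offcut tray. Then pinch the pack's two orange side catches in together, lift the pack upright out of its charger until it is held about 10 cm above its seat, and finish there, still squeezing both catches and holding the pack still in the air, ready to be handed over. Leave the pack with the red lamp, the two gears, the flap disc and the wire brush as they are.

Things in the scene. Friction and masses are not known exactly. Their poses are not given: they have to be found in the camera images.
- tube_mid (a point): Centre of the loose square brass tube (30 x 30 mm, 170 mm long, about 0.36 kg) that lies crosswise on top of the pack in the green charger, over both catches. The tube's length runs along this frame's y, its z is up; its underside is 15 mm below this point.
- pack_pinch (a point): The battery pack to take: this point is mid-way between its two opposed orange catch pads, at their mid height. The pads face +y and -y, each 22 mm wide (x) and 26 mm high. They measure 61 mm over both, sprung out, and 49 mm pressed home, still 1.5 mm proud of each side of the case. The case top is 26 mm above and its underside 30 mm below this point. z up.
- pack_catch_l (a joint): Travel of the catch on the pack's +y side: 0 m sprung out (latched) to 0.006 m pressed home; the tooth is clear from about 0.005 m. It takes about 4 N to start and 9 N to press home.
- pack_catch_r (a joint): The same for the catch on the pack's -y side.
- charger_green: The charger with the green lamp bar, fixed: grey, 150 mm (x, from -85 to +65 mm) by 112 mm (y), deck 60 mm above the bench, lamp on a low shelf (36 mm high) at the -x end. Origin on the bench under the middle of the well. Seated, the pack stands on the deck, its pinch point 90 mm above this origin, axes the same way.
- tray_bay (a point): Centre of the floor of the empty wide bay in the red steel offcut tray (fixed). The bay measures 244 mm along x and 119 mm along y inside, its floor is 3 mm above the bench, the tray's outer walls are 32 mm high and the divider on the bay's +y side 28 mm. z up. Beyond the divider is a 65 mm wide bay with short offcuts and a small gear.
- charger_red: An identical fixed charger with a red lamp bar, whose pack is still charging; leave it alone. Origin as for the green one.
- pack_red_pinch (a point): The identical pack latched in the red charger, point as for the other pack. To be left where it is.
- tray: The red offcut tray, fixed, 250 mm (x) by 193 mm (y), 32 mm high; origin at the centre of its underside.
- pack: The same pack, origin at the centre of its case underside. Case black over grey, 86 mm (x) by 46 mm (y) by 56 mm high; about 0.45 kg, centre of mass near the pinch point. A stem under it, 34 mm long, stands in the charger well; a tooth on each catch hooks under the lip of the well, so it cannot be pulled out while the catches are out.
- tube: The same brass tube; origin at the centre of its underside.
- pack_red: The pack in the red charger; origin at the centre of its case's underside.
- gear_small: Bystander: small steel spur gear, 46 mm across, 16 mm thick, lying in the tray's narrow bay. Origin under its centre.
- gear_large: Bystander: steel spur gear, 72 mm across, 20 mm thick, lying on the bench. Origin under its centre.
- flap_disc: Bystander: flap disc, 115 mm across, 12 mm thick, lying near the robot. Origin under its centre.
- wire_brush: Bystander: wooden wire brush lying bristles up, 230 mm long along its x, 30 mm high, lying near the robot. Origin under the middle.
Not all that is in view belongs to the job. What is shaped like the pack but blue or pink is not meant.

How it is judged:
By the outcome, as a careful person would: the job done as asked, in the order asked, and still so for the second after the job is handed in, while the arm keeps its last pose, push and grip.
It also fails if it takes over 51 s, if anything falls off the work surface, if the arm or the gripper's body presses on something with over 40 N, if the wrist force passes 120 N, or if a joint passes its speed limit or range.

## Working session

There is one attempt and no reset: what is moved stays moved. The work goes in short steps, Python scripts to look and compute and a tool call to move; the robot and the scene stay as the last step left them, time stands still between calls to the robot, and variables do not carry over. Pictures are saved under pics/ and viewed, at most 10 in all, crops included, and the job is handed in when it is done.

Besides the shell and the picture viewer there is one more tool, called as name([rows], argument=value, ...), one row to a line, values as JSON. apply_moves: Moves the arm, as the interface text tells. Its arguments: {"type":"object","properties":{"steps":{"type":"array"}},"required":["steps"]}

```bash
mkdir -p pics; cat > h.py <<'E'
import numpy as np, cv2
from workcell import bot, camera, get_calibration
def cal(n):
    c=get_calibration(n); f=192/np.tan(np.radians(c["fov_y"])/2)
    K=np.array([[f,0,c["cx"]],[0,f,c["cy"]],[0,0,1.]]); R=cv2.Rodrigues(np.array(c["rvec"],float))[0]
    return K,np.array(c["dist_coeffs"],float),R,np.array(c["tvec"],float).ravel()
def plane(c,uv,z):
    K,d,R,t=c; p=cv2.undistortPoints(np.array(uv,float).reshape(-1,1,2),K,d).reshape(-1,2)
    r=np.c_[p,np.ones(len(p))]@R; o=-R.T@t
    return o+r*((z-o[2])/r[:,2])[:,None]
def cloud(c,D):
    K,d,R,t=c; v,u=np.mgrid[:384,:512]; p=cv2.undistortPoints(np.stack([u,v],-1).reshape(-1,1,2).astype(float),K,d).reshape(-1,2)
    P=np.c_[p,np.ones(len(p))]*D.reshape(-1,1)
    return ((P-t)@R).reshape(384,512,3)
def save(n,im,s=1): cv2.imwrite(f"pics/{n}.png",cv2.resize(im[...,::-1],None,fx=s,fy=s))
E
python3 - <<'E'
from h import *
import pickle
o=bot.get_obs();print(o)
S={}
for n in("scene","top","wrist"):
    c=cal(n);im,D=camera(n);S[n]=(c,im,D);print(n,-c[2].T@c[3],c[0][0,0])
pickle.dump(S,open("s0.pkl","wb"))
save("top0",S["top"][1],1.5);save("scene0",S["scene"][1],1.5)
E
```

```text
{'clock': 0.0, 'joint_pos': array([ 1.31399488e+00,  2.41401150e-01,  3.74164241e-03,  1.33520077e+00,
       -1.33376689e-05,  1.57078321e+00]), 'joint_vel': array([ 0.00092081,  0.0012574 , -0.00049745,  0.0013717 ,  0.0018914 ,
       -0.00102534]), 'tau': array([ 1.98057032e-04, -3.72315967e+01,  2.52408421e+01,  1.71093555e-02,
        3.28610747e-05,  4.35938134e-06]), 'eef_pos': array([0.12684819, 0.48303298, 0.24742547]), 'tool_rot': array([ 1.28041617e-01,  9.91768259e-01, -1.02433508e-03, -1.25535608e-04]), 'ft_force': array([0.2686713 , 0.30838568, 0.95043991]), 'ft_torque': array([-0.00430758, -0.00711864,  0.03736034]), 'grasp_force': 0.0, 'grip_width': 0.0854249272773868}
scene [1.23249923 0.46547748 0.68425686] 382.89044454842775
top [ 0.41145277 -0.03284147  1.15592823] 409.9454595955827
wrist [0.05720585 0.50207735 0.37260393] 290.0851120217359
```

View pics/top0.png

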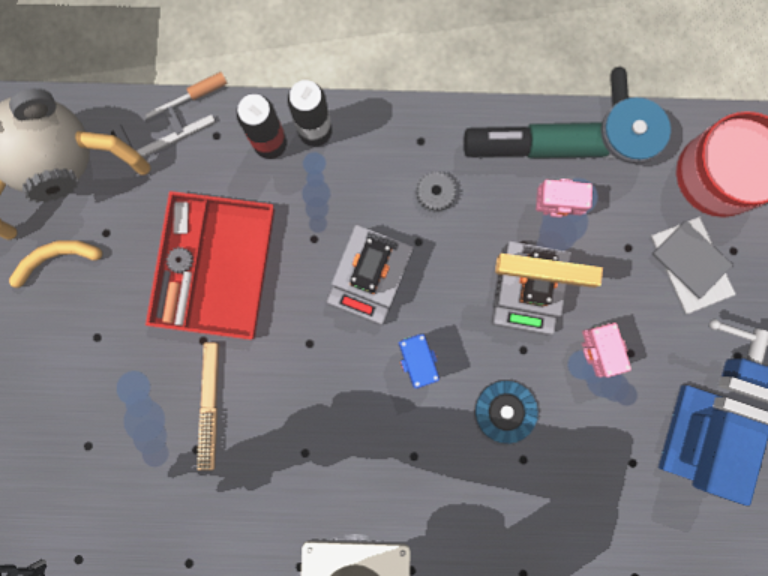

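View pics/scene0.png

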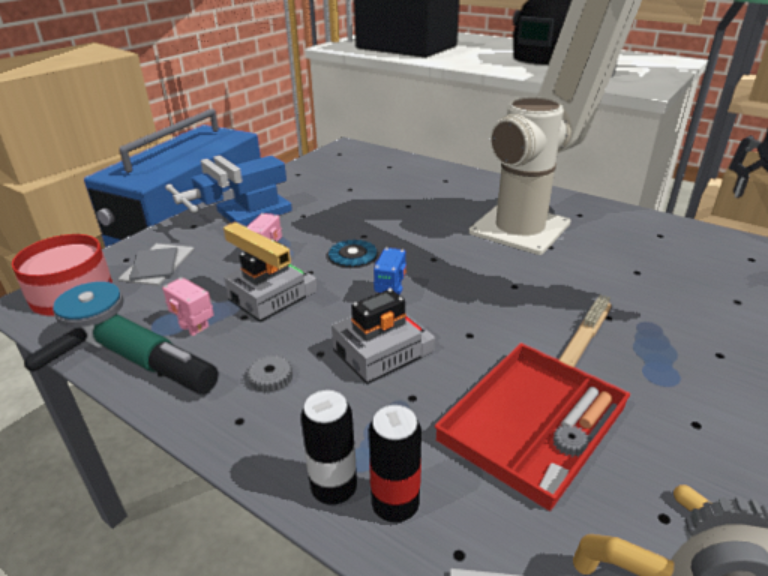

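Top view (768x576): up is +x and left is +y. The brass tube is at about (550,269) over the green charger (535,290). The red charger is at (370,275) and the tray at (210,265), with its wide bay on the right and narrow bay on the left. Pink and blue decoys sit near the packs. Next I'll measure.

```bash
cat > m.py <<'E'
from h import *
import pickle
S=pickle.load(open("s0.pkl","rb"))
def rect(P):
    (c,(w,h),a)=cv2.minAreaRect((P[:,:2]*1000).astype(np.float32));return np.round(c,1),np.round((w,h),1),round(a,1)
for n in("top","scene"):
    c,im,D=S[n];X=cloud(c,D);hsv=cv2.cvtColor(im,cv2.COLOR_RGB2HSV)
    H,s,v=[hsv[...,i].astype(int) for i in range(3)]
    z=X[...,2];x=X[...,0];y=X[...,1]
    print(n)
    reg=(x>.2)&(x<.75)&(y>-.45)&(y<.5)&(D>0)
    m=reg&(H>15)&(H<32)&(s>90)&(z>.08)&(y<0)
    print(" tube n",m.sum(),"z pct",np.percentile(z[m],[5,25,50,75,95]).round(4))
    t=m&(z>np.percentile(z[m],75)-.006)
    P=X[t];print(" tube top",rect(P),P[:,2].mean())
    A=np.c_[P[:,:2],np.ones(len(P))];print("  plane",np.linalg.lstsq(A,P[:,2],rcond=None)[0])
    cs=cv2.findContours(t.astype(np.uint8),0,1)[0];k=max(cs,key=cv2.contourArea).reshape(-1,2)
    Q=plane(c,k,P[:,2].mean());print(" tube ray rect",rect(Q))
    for nm,mm in(("green",reg&(H>45)&(H<75)&(s>120)&(v>120)&(y<0)&(x<.6)),):
        print(nm,mm.sum(),X[mm].mean(0))
    for nm,sgn in(("green",-1),("red",1)):
        r=reg&(np.abs(z-.06)<.006)&(s<50)&(y<0.15)&((y<-.12) if sgn<0 else (y>-.12))&(x>.3)&(x<.6)
        print(nm,"deck",r.sum(),rect(X[r]) if r.sum()>20 else "")
        r=reg&(H>5)&(H<14)&(s>170)&(v>150)&(z>.07)&(z<.12)&(y<0.15)&((y<-.12) if sgn<0 else (y>-.12))&(x>.3)
        nlab,L,st,ce=cv2.connectedComponentsWithStats(r.astype(np.uint8))
        for i in range(1,nlab):
            if st[i,4]>5: print("  orange",st[i,4],ce[i].round(1),np.median(X[L==i],0).round(4))
    r=reg&((H<5)|(H>174))&(s>150)&(y>.1)&(z>.026)&(z<.045)
    print("rim",r.sum(),rect(X[r]),np.median(z[r]))
    r=reg&((H<5)|(H>174))&(s>150)&(y>.1)&(z>-.01)&(z<.012)
    nlab,L,st,ce=cv2.connectedComponentsWithStats(r.astype(np.uint8));i=1+st[1:,4].argmax()
    print("floor",st[i,4],rect(X[L==i]),np.median(z[L==i]))
E
python3 m.py
```

```text
top
 tube n 931 z pct [0.1255 0.1445 0.1461 0.1475 0.1492]
 tube top (array([ 581.6, -310.4]), array([168.6,  30.9]), 83.7) 0.1464736837723961
  plane [ 0.00669388 -0.00121326  0.14220633]
 tube ray rect (array([ 581.2, -309.9]), array([168.5,  31.2]), 83.8)
green 111 [ 0.50356396 -0.29447181  0.03938266]
green deck 502 (array([ 543.2, -329.1]), array([170.3,  66.7]), 75.8)
red deck 583 (array([578.2,  -9.2]), array([111.8,  85.5]), 70.4)
rim 754 (array([590.6, 286.9]), array([199.1, 254.3]), 84.2) 0.032970941944332775
floor 3528 (array([589. , 258.1]), array([118.9, 244.3]), 84.2) 0.003490623205968526
scene
 tube n 650 z pct [0.1167 0.1281 0.1413 0.1446 0.1459]
 tube top (array([ 582.1, -312.4]), array([170.9,  32.8]), 83.9) 0.1441370475788534
  plane [-0.05028248  0.00640909  0.17551011]
 tube ray rect (array([ 585. , -312.3]), array([174.9,  35.8]), 83.3)
green 6 [ 0.49668199 -0.29605143  0.03650999]
green deck 213 (array([ 561.4, -304.4]), array([120.9,  76.8]), 89.7)
  orange 12 [182.3 179.3] [ 0.5766 -0.2774  0.0822]
red deck 213 (array([510.7,  -8.4]), array([131.9, 181.4]), 88.4)
  orange 58 [257.9 214.3] [0.5989 0.0142 0.0906]
  orange 6 [267.2 210.8] [0.5634 0.0191 0.082 ]
  orange 7 [249.7 218.4] [0.6144 0.0016 0.0833]
rim 1086 (array([591.4, 285.5]), array([198. , 256.8]), 84.0) 0.031021273645904346
floor 3405 (array([575.9, 250.2]), array([116.3, 229.4]), 84.2) 0.0020675909341651925
```

apply_moves([
  [[-0.14, -0.142, 0], [0, 0, 0], 1],
  [[-0.14, -0.142, 0], [0, 0, 0], 1],
  [[-0.14, -0.142, 0], [0, 0, 0], 1],
  [[-0.14, -0.142, 0], [0, 0, 0], 1],
  [[-0.14, -0.142, 0], [0, 0, 0], 1],
  [[-0.14, -0.142, 0], [0, 0, 0], 1],
  [[-0.14, -0.142, 0], [0, 0, 0], 1],
  [[-0.14, -0.142, 0], [0, 0, 0], 1],
])

```text
clock: 0.82
eef_pos: [0.2862, 0.2052, 0.2483]
tool_rot: [0.128, 0.992, 0.0, 0.0]
ft_force: [1.8, 0.4, 0.3]
grip_width: 0.0851
grasp_force: 0.0
```

apply_moves([
  [[-0.14, -0.142, 0], [0, 0, 0], 1],
  [[-0.14, -0.142, 0], [0, 0, 0], 1],
  [[-0.14, -0.142, 0], [0, 0, 0], 1],
  [[-0.14, -0.142, 0], [0, 0, 0], 1],
  [[-0.14, -0.142, 0], [0, 0, 0], 1],
  [[-0.14, -0.142, 0], [0, 0, 0], 1],
  [[-0.14, -0.142, 0], [0, 0, 0], 1],
  [[-0.14, -0.142, 0], [0, 0, 0], 1],
])

```text
clock: 1.48
eef_pos: [0.4452, -0.0718, 0.2482]
tool_rot: [0.128, 0.992, 0.0, -0.0]
ft_force: [0.9, 0.7, 0.6]
grip_width: 0.0852
grasp_force: 0.0
```

apply_moves([
  [[-0.13, -0.13, 0], [0, 0, 0], 1],
  [[-0.13, -0.13, 0], [0, 0, 0], 1],
  [[-0.13, -0.13, 0], [0, 0, 0], 1],
  [[-0.13, -0.13, 0], [0, 0, 0], 1],
  [[0, 0, 0], [0, 0, 0.039], 1],
  [[0, 0, 0], [0, 0, 0.039], 1],
  [[0, 0, 0], [0, 0, 0.039], 1],
  [[0, 0, 0], [0, 0, 0.039], 1],
])

```text
clock: 2.15
eef_pos: [0.5188, -0.1971, 0.2474]
tool_rot: [0.368, 0.93, 0.0, -0.001]
ft_force: [-0.6, 0.8, 0.5]
grip_width: 0.0853
grasp_force: 0.0
```

apply_moves([
  [[0, 0, 0], [0, 0, 0.039], 1],
  [[0, 0, 0], [0, 0, 0.039], 1],
  [[0, 0, 0], [0, 0, 0.039], 1],
  [[0, 0, 0], [0, 0, 0.039], 1],
  [[0, 0, 0], [0, 0, 0.039], 1],
  [[0, 0, 0], [0, 0, 0.039], 1],
  [[0, 0, 0], [0, 0, 0.039], 1],
  [[0, 0, 0], [0, 0, 0], 1],
])

```text
clock: 2.82
eef_pos: [0.5188, -0.1966, 0.2478]
tool_rot: [0.72, 0.694, -0.0, -0.0]
ft_force: [-0.6, -0.9, -0.1]
grip_width: 0.0856
grasp_force: 0.0
```

```bash
cat >> h.py <<'E'
from scipy.spatial.transform import Rotation as Ro
def go(p,yaw=None):
    o=bot.get_obs();R=Ro.from_quat(o["tool_rot"]);M=R.as_matrix()
    print("shift/0.2:",(M.T@(np.array(p)-o["eef_pos"])/.2).round(4),"pos",o["eef_pos"].round(4),"j",o["joint_pos"].round(2),"F",o["ft_force"].round(1))
    y=np.degrees(np.arctan2(M[1,1],M[0,1]))
    if yaw is not None:
        a=np.radians(yaw);T=np.c_[[np.sin(a),-np.cos(a),0],[np.cos(a),np.sin(a),0],[0,0,-1]]
        print("turn/pi",((R.inv()*Ro.from_matrix(T)).as_rotvec()/np.pi).round(4),"tool y yaw",round(y,2))
E
python3 - <<'E'
from h import *
import pickle
c=cal("wrist");im,D=camera("wrist");pickle.dump((c,im,D),open("w1.pkl","wb"));save("w1",im,1.5)
go([.582,-.311,.19],-6.3)
E
```

```text
shift/0.2: [-0.5619  0.3337  0.2891] pos [ 0.5189 -0.1966  0.2479] j [-0.36  0.35  0.16  1.38 -0.    1.24] F [ 0.4  0.5 -0.6]Traceback (most recent call last):
  File "<stdin>", line 4, in <module>
  File "h.py", line 23, in go
    print("turn/pi",((R.inv()*Ro.from_matrix(T)).as_rotvec()/np.pi).round(4),"tool y yaw",round(y,2))
                              ~~~~~~~~~~~~~~^^^
  File "scipy/spatial/transform/_rotation.pyx", line 1143, in scipy.spatial.transform._rotation.Rotation.from_matrix
ValueError: Non-positive determinant (left-handed or null coordinate frame) in rotation matrix 0: [[-0.10973431  0.99396096  0.        ]
 [-0.99396096 -0.10973431  0.        ]
 [ 0.          0.         -1.        ]].
```

View pics/w1.png

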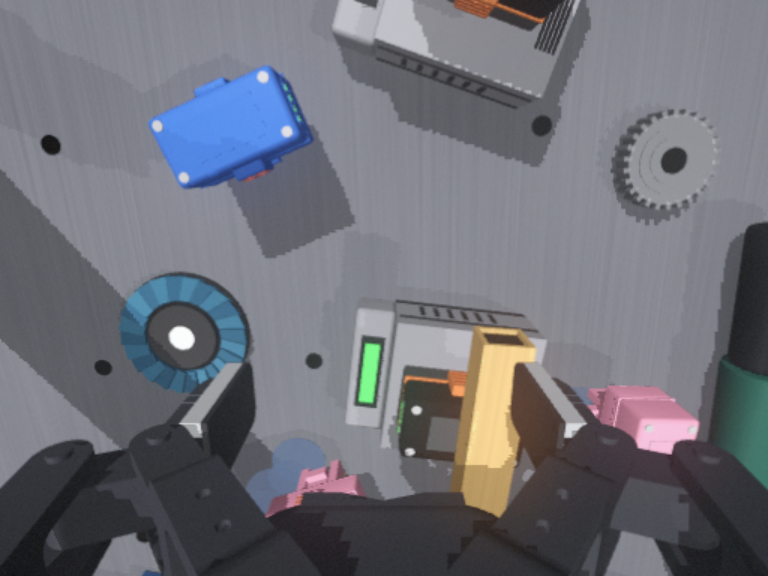

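Wrist view (768x576): the tube runs from (505,335) down to (490,500). The charger with the green lamp is at (370,372) and the pack's dark top at (430,415), with an orange catch at (430,378). Next I'll measure these more finely.

```bash
sed -i 's/\[np.sin(a),-np.cos(a),0\]/[-np.sin(a),np.cos(a),0]/' h.py
python3 - <<'E'
from h import *
import pickle
from m import rect
c,im,D=pickle.load(open("w1.pkl","rb"));X=cloud(c,D);hsv=cv2.cvtColor(im,cv2.COLOR_RGB2HSV)
H,s,v=[hsv[...,i].astype(int) for i in range(3)];z=X[...,2];x,y=X[...,0],X[...,1]
reg=(x>.4)&(x<.7)&(y>-.42)&(y<-.2)&(D>.2)
m=reg&(H>15)&(H<32)&(s>70)&(np.abs(z-.1465)<.006);P=X[m]
print("tube",m.sum(),rect(P),np.median(P[:,2]),"y",P[:,1].min(),P[:,1].max())
# side edges of tube
b=np.round(P[:,1]/.005).astype(int);E=np.array([[k*.005,P[b==k,0].min(),P[b==k,0].max()] for k in np.unique(b) if (b==k).sum()>8])
print(np.polyfit(E[:,0],E[:,1:].mean(1),1),(E[:,2]-E[:,1]).mean())
g=reg&(H>45)&(H<75)&(s>120)&(v>120)&(x<.54);print("lamp",g.sum(),rect(X[g]),rect(plane(c,np.argwhere(g)[:,::-1],.036)),np.median(X[g],0))
o=reg&(H>5)&(H<16)&(s>150)&(z>.07)&(z<.112);print("orange",o.sum(),rect(X[o]))
d=reg&(np.abs(z-.06)<.004)&(s<60);print("deck",d.sum(),rect(X[d]))
p=reg&(np.abs(z-.116)<.004)&(v<90);print("packtop",p.sum(),rect(X[p]),np.median(z[p]))
go([.582,-.311,.19],-6.3)
E
```

```text
top
 tube n 931 z pct [0.1255 0.1445 0.1461 0.1475 0.1492]
 tube top (array([ 581.6, -310.4]), array([168.6,  30.9]), 83.7) 0.1464736837723961
  plane [ 0.00669388 -0.00121326  0.14220633]
 tube ray rect (array([ 581.2, -309.9]), array([168.5,  31.2]), 83.8)
green 111 [ 0.50356396 -0.29447181  0.03938266]
green deck 502 (array([ 543.2, -329.1]), array([170.3,  66.7]), 75.8)
red deck 583 (array([578.2,  -9.2]), array([111.8,  85.5]), 70.4)
rim 754 (array([590.6, 286.9]), array([199.1, 254.3]), 84.2) 0.032970941944332775
floor 3528 (array([589. , 258.1]), array([118.9, 244.3]), 84.2) 0.003490623205968526
scene
 tube n 650 z pct [0.1167 0.1281 0.1413 0.1446 0.1459]
 tube top (array([ 582.1, -312.4]), array([170.9,  32.8]), 83.9) 0.1441370475788534
  plane [-0.05028248  0.00640909  0.17551011]
 tube ray rect (array([ 585. , -312.3]), array([174.9,  35.8]), 83.3)
green 6 [ 0.49668199 -0.29605143  0.03650999]
green deck 213 (array([ 561.4, -304.4]), array([120.9,  76.8]), 89.7)
  orange 12 [182.3 179.3] [ 0.5766 -0.2774  0.0822]
red deck 213 (array([510.7,  -8.4]), array([131.9, 181.4]), 8
[... 333 characters left out ...]
ay([ 581.8, -284.8]), array([119.5,  30.7]), 83.8) 0.14542524783561733 y -0.3454206243673146 -0.2242285994397731
[0.05391055 0.59602898] 0.026248028729018782
lamp 413 (array([ 502.5, -294.9]), array([56.2, 13.3]), 81.3) (array([ 502.4, -295.6]), array([55.8, 13.3]), 81.3) [ 0.50265198 -0.29331258  0.03879663]
orange 112 (array([ 555.7, -277.8]), array([40.8,  7.6]), 9.1)
deck 2071 (array([ 538.2, -295.5]), array([209.8,  98.3]), 37.3)
packtop 955 (array([ 569. , -303.7]), array([46.2, 85.2]), 82.5) 0.11512311116295089
shift/0.2: [-0.5619  0.3337  0.2891] pos [ 0.5189 -0.1966  0.2479] j [-0.36  0.35  0.16  1.38 -0.    1.24] F [ 0.4  0.5 -0.6]
turn/pi [-0.0003 -0.0001  0.0251] tool y yaw -1.79
```

apply_moves([
  [[-0.139, 0.081, 0.072], [0, 0, 0], 1],
  [[-0.139, 0.081, 0.072], [0, 0, 0], 1],
  [[-0.139, 0.081, 0.072], [0, 0, 0], 1],
  [[-0.139, 0.081, 0.072], [0, 0, 0], 1],
  [[0, 0, 0], [0, 0, 0.025], 1],
  [[0, 0, 0], [0, 0, 0], 1],
  [[0, 0, 0], [0, 0, 0], 1],
  [[0, 0, 0], [0, 0, 0], 1],
])

```text
clock: 3.53
eef_pos: [0.5802, -0.3095, 0.1916]
tool_rot: [0.745, 0.668, 0.0, 0.0]
ft_force: [-0.2, 0.3, -0.1]
grip_width: 0.0851
grasp_force: 0.0
```

```bash
sed -i '1a if __name__!="__main__": raise SystemExit' m.py
python3 -c "
from h import *
go([.580,-.310,.138],-6.3)"
```

```text
shift/0.2: [-0.0025 -0.0008  0.2679] pos [ 0.5802 -0.3095  0.1916] j [-0.49  0.59  0.38  1.36  0.    1.19] F [-0.2  0.3 -0.1]
turn/pi [0.0003 0.0001 0.0003] tool y yaw -6.24
```

apply_moves([
  [[0, 0, 0.067], [0, 0, 0], 1],
  [[0, 0, 0.067], [0, 0, 0], 1],
  [[0, 0, 0.067], [0, 0, 0], 1],
  [[0, 0, 0.067], [0, 0, 0], 1],
  [[0, 0, 0], [0, 0, 0], 0.55],
  [[0, 0, 0], [0, 0, 0], 0.5],
  [[0, 0, 0], [0, 0, 0], 0.4],
  [[0, 0, 0], [0, 0, 0], 0.35],
])

```text
clock: 4.2
eef_pos: [0.5809, -0.3101, 0.1392]
tool_rot: [0.745, 0.667, 0.001, 0.002]
ft_force: [0.6, 0.2, -0.3]
grip_width: 0.039
grasp_force: 0.0
```

apply_moves([
  [[0, 0, 0], [0, 0, 0], 0.2],
  [[0, 0, 0], [0, 0, 0], 0],
  [[0, 0, 0], [0, 0, 0], 0],
  [[0, 0, 0], [0, 0, 0], 0],
  [[0, 0, 0], [0, 0, 0], 0],
  [[0, 0, 0], [0, 0, 0], 0],
  [[0, 0, 0], [0, 0, 0], 0],
  [[0, 0, 0], [0, 0, 0], 0],
])

```text
clock: 4.87
eef_pos: [0.5809, -0.3104, 0.1392]
tool_rot: [0.746, 0.666, 0.001, 0.001]
ft_force: [-0.6, 0.4, 5.6]
grip_width: 0.0287
grasp_force: 61.2
```

apply_moves([
  [[0, 0, -0.04], [0, 0, 0], 0],
  [[0, 0, -0.08], [0, 0, 0], 0],
  [[0, 0, -0.1], [0, 0, 0], 0],
  [[0, 0, -0.1], [0, 0, 0], 0],
  [[0, 0, -0.1], [0, 0, 0], 0],
  [[0, 0, -0.08], [0, 0, 0], 0],
  [[0, 0, -0.04], [0, 0, 0], 0],
  [[0, 0, 0], [0, 0, 0], 0],
])

```text
clock: 5.53
eef_pos: [0.5808, -0.3104, 0.247]
tool_rot: [0.746, 0.666, 0.001, 0.001]
ft_force: [0.8, 0.4, -3.8]
grip_width: 0.0291
grasp_force: 60.2
```

```bash
python3 - <<'E'
from h import *
import pickle
print(bot.get_obs()["grip_width"],bot.get_obs()["grasp_force"])
S={n:(cal(n),)+tuple(camera(n)) for n in("top","scene")}
pickle.dump(S,open("s1.pkl","wb"))
im=np.hstack([S["top"][1][100:290,280:450],S["scene"][1][60:250,100:300]]);save("lift",im,2)
go([.588,.258,.247],84.2)
E
```

```text
0.02905604117994966 60.23931384086609
shift/0.2: [ 2.826  -0.2773 -0.0127] pos [ 0.5797 -0.3099  0.244 ] j [-0.49  0.57  0.49  1.49  0.    1.19] F [-0.4 -0.2 -3.9]
turn/pi [-2.000e-04 -5.000e-04 -5.035e-01] tool y yaw -6.44
```

View pics/lift.png

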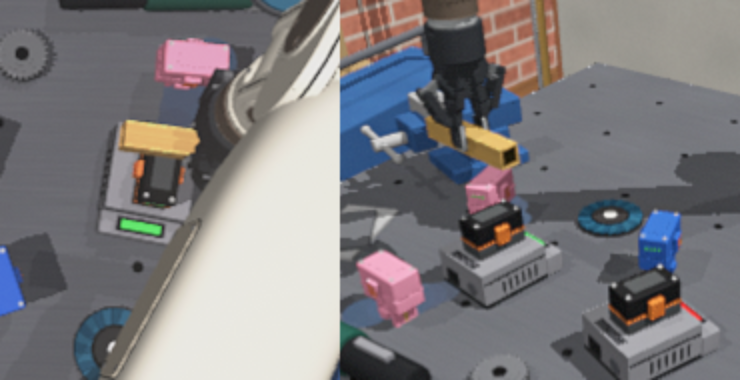

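The crop shows the tube held level and mid-length in the gripper, and the pack in the green charger uncovered. I'll carry the tube to the tray.

apply_moves([
  [[0.08, -0.008, 0], [0, 0, 0], 0],
  [[0.15, -0.015, 0], [0, 0, 0], 0],
  [[0.18, -0.018, 0], [0, 0, 0], 0],
  [[0.18, -0.018, 0], [0, 0, 0], 0],
  [[0.18, -0.018, 0], [0, 0, 0], 0],
  [[0.18, -0.018, 0], [0, 0, 0], 0],
  [[0.18, -0.018, 0], [0, 0, 0], 0],
  [[0.18, -0.018, 0], [0, 0, 0], 0],
])

```text
clock: 6.3
eef_pos: [0.582, -0.045, 0.243]
tool_rot: [0.746, 0.666, -0.001, -0.001]
ft_force: [0.6, 0.4, -4.3]
grip_width: 0.0289
grasp_force: 60.1
```

apply_moves([
  [[0.18, -0.018, 0], [0, 0, 0], 0],
  [[0.18, -0.018, 0], [0, 0, 0], 0],
  [[0.18, -0.018, 0], [0, 0, 0], 0],
  [[0.18, -0.018, 0], [0, 0, 0], 0],
  [[0.18, -0.018, 0], [0, 0, 0], 0],
  [[0.18, -0.018, 0], [0, 0, 0], 0],
  [[0.18, -0.018, 0], [0, 0, 0], 0],
  [[0.18, -0.018, 0], [0, 0, 0], 0],
])

```text
clock: 6.97
eef_pos: [0.5859, 0.2441, 0.2429]
tool_rot: [0.746, 0.666, -0.002, -0.001]
ft_force: [0.6, 0.6, -3.2]
grip_width: 0.0288
grasp_force: 60.1
```

apply_moves([
  [[0.07, -0.007, 0], [0, 0, -0.02], 0],
  [[0, 0, 0], [0, 0, -0.037], 0],
  [[0, 0, 0], [0, 0, -0.037], 0],
  [[0, 0, 0], [0, 0, -0.037], 0],
  [[0, 0, 0], [0, 0, -0.037], 0],
  [[0, 0, 0], [0, 0, -0.037], 0],
  [[0, 0, 0], [0, 0, -0.037], 0],
  [[0, 0, 0], [0, 0, -0.037], 0],
])

```text
clock: 7.63
eef_pos: [0.5863, 0.2564, 0.2426]
tool_rot: [0.39, 0.921, -0.002, -0.001]
ft_force: [0.0, 0.1, -3.7]
grip_width: 0.0288
grasp_force: 60.1
```

apply_moves([
  [[0, 0, 0], [0, 0, -0.037], 0],
  [[0, 0, 0], [0, 0, -0.037], 0],
  [[0, 0, 0], [0, 0, -0.037], 0],
  [[0, 0, 0], [0, 0, -0.037], 0],
  [[0, 0, 0], [0, 0, -0.037], 0],
  [[0, 0, 0], [0, 0, -0.037], 0],
  [[0, 0, 0], [0, 0, 0], 0],
  [[0, 0, 0], [0, 0, 0], 0],
])

```text
clock: 8.3
eef_pos: [0.5865, 0.2564, 0.2432]
tool_rot: [0.056, 0.998, -0.001, -0.001]
ft_force: [0.6, -0.1, -3.6]
grip_width: 0.0293
grasp_force: 60.1
```

```bash
python3 - <<'E'
from h import *
go([.589,.258,.0335],84.2)
E
```

```text
shift/0.2: [-0.0143  0.0109  1.0486] pos [0.5865 0.2564 0.2432] j [ 0.41  0.53  0.43  1.47 -0.    0.52] F [ 0.6 -0.1 -3.6]
turn/pi [-0.0005 -0.0009 -0.0035] tool y yaw 83.58
```

apply_moves([
  [[-0.007, 0.005, 0.1], [0, 0, -0.003], 0],
  [[-0.007, 0.005, 0.17], [0, 0, 0], 0],
  [[0, 0, 0.18], [0, 0, 0], 0],
  [[0, 0, 0.18], [0, 0, 0], 0],
  [[0, 0, 0.16], [0, 0, 0], 0],
  [[0, 0, 0.12], [0, 0, 0], 0],
  [[0, 0, 0.08], [0, 0, 0], 0],
  [[0, 0, 0.04], [0, 0, 0], 0],
])

```text
clock: 8.97
eef_pos: [0.5875, 0.2573, 0.0347]
tool_rot: [0.051, 0.999, -0.002, -0.003]
ft_force: [-0.8, -0.5, -3.7]
grip_width: 0.029
grasp_force: 60.1
```

apply_moves([
  [[0, 0, 0.005], [0, 0, 0], 0],
  [[0, 0, 0.005], [0, 0, 0], 0],
  [[0, 0, 0.005], [0, 0, 0], 0],
  [[0, 0, 0.005], [0, 0, 0], 0],
  [[0, 0, 0.005], [0, 0, 0], 0],
  [[0, 0, 0.005], [0, 0, 0], 0],
  [[0, 0, 0], [0, 0, 0], 0],
  [[0, 0, 0], [0, 0, 0], 0],
])

```text
clock: 9.63
eef_pos: [0.5903, 0.2585, 0.0334]
tool_rot: [0.05, 0.999, 0.0, 0.0]
ft_force: [-0.3, -0.6, -3.4]
grip_width: 0.029
grasp_force: 60.1
```

apply_moves([
  [[0, 0, 0.005], [0, 0, 0], 0],
  [[0, 0, 0.005], [0, 0, 0], 0],
  [[0, 0, 0.005], [0, 0, 0], 0],
  [[0, 0, 0.005], [0, 0, 0], 0],
  [[0, 0, 0.005], [0, 0, 0], 0],
  [[0, 0, 0], [0, 0, 0], 0],
  [[0, 0, 0], [0, 0, 0], 0],
  [[0, 0, 0], [0, 0, 0], 0],
])

```text
clock: 10.3
eef_pos: [0.5902, 0.2584, 0.0281]
tool_rot: [0.05, 0.999, -0.0, -0.0]
ft_force: [-0.1, 0.6, -2.6]
grip_width: 0.0286
grasp_force: 60.1
```

apply_moves([
  [[0, 0, 0.004], [0, 0, 0], 0],
  [[0, 0, 0.004], [0, 0, 0], 0],
  [[0, 0, 0.004], [0, 0, 0], 0],
  [[0, 0, 0], [0, 0, 0], 0],
  [[0, 0, 0], [0, 0, 0], 0],
  [[0, 0, 0], [0, 0, 0], 0],
  [[0, 0, 0], [0, 0, 0], 0],
  [[0, 0, 0], [0, 0, 0], 0],
])

```text
clock: 10.97
eef_pos: [0.5903, 0.2585, 0.0262]
tool_rot: [0.05, 0.999, 0.0, 0.0]
ft_force: [-1.9, -0.6, 1.1]
grip_width: 0.0294
grasp_force: 60.7
```

apply_moves([
  [[0, 0, 0.002], [0, 0, 0], 0],
  [[0, 0, 0], [0, 0, 0], 0.4],
  [[0, 0, 0], [0, 0, 0], 0.5],
  [[0, 0, 0], [0, 0, 0], 0.6],
  [[0, 0, 0], [0, 0, 0], 0.6],
  [[0, 0, 0], [0, 0, 0], 0.6],
  [[0, 0, 0], [0, 0, 0], 0.6],
  [[0, 0, 0], [0, 0, 0], 0.6],
])

```text
clock: 11.63
eef_pos: [0.5902, 0.2585, 0.0252]
tool_rot: [0.05, 0.999, -0.0, -0.0]
ft_force: [0.1, 0.9, -0.2]
grip_width: 0.0515
grasp_force: 0.0
```

apply_moves([
  [[0, 0, -0.03], [0, 0, 0], 0.6],
  [[0, 0, -0.1], [0, 0, 0], 0.6],
  [[0, 0, -0.17], [0, 0, 0], 0.6],
  [[0, 0, -0.18], [0, 0, 0], 0.6],
  [[0, 0, -0.18], [0, 0, 0], 0.6],
  [[0, 0, -0.18], [0, 0, 0], 0.6],
  [[0, 0, -0.16], [0, 0, 0], 0.6],
  [[0, 0, -0.06], [0, 0, 0], 1],
])

```text
clock: 12.3
eef_pos: [0.592, 0.2593, 0.2445]
tool_rot: [0.05, 0.999, 0.002, 0.004]
ft_force: [0.3, 0.6, 0.7]
grip_width: 0.0622
grasp_force: 0.0
```

```bash
cat > pk.py <<'E'
from h import *
def rect(P):
    (c,(w,h),a)=cv2.minAreaRect((P[:,:2]*1000).astype(np.float32));return np.round(c,1),np.round((w,h),1),round(a,1)
def pk(n,im,D,c):
    X=cloud(c,D);hsv=cv2.cvtColor(im,cv2.COLOR_RGB2HSV)
    H,s,v=[hsv[...,i].astype(int) for i in range(3)];z=X[...,2];x,y=X[...,0],X[...,1]
    reg=(x>.4)&(x<.7)&(y>-.42)&(y<-.2)&(D>.15)
    g=reg&(H>45)&(H<75)&(s>120)&(v>120)&(x<.54)&(z<.06);print(n,"lamp",g.sum(),rect(X[g]))
    o=(reg&(H>5)&(H<16)&(s>150)&(z>.065)&(z<.112)).astype(np.uint8);nl,L,st,ce=cv2.connectedComponentsWithStats(o)
    for i in range(1,nl):
        if st[i,4]>8: print("orange",st[i,4],rect(X[L==i]),np.percentile(z[L==i],[5,50,95]).round(4))
    p=reg&(np.abs(z-.116)<.005)
    nl,L,st,ce=cv2.connectedComponentsWithStats(p.astype(np.uint8));i=1+st[1:,4].argmax()
    print("packtop",st[i,4],rect(X[L==i]),np.median(z[L==i]))
    d=reg&(np.abs(z-.06)<.004)&(s<60)
    nl,L,st,ce=cv2.connectedComponentsWithStats(d.astype(np.uint8));i=1+st[1:,4].argmax()
    print("deck",st[i,4],rect(X[L==i]),np.median(z[L==i]))
E
python3 - <<'E'
from pk import *
import pickle
c=cal("top");im,D=camera("top");X=cloud(c,D)
S=pickle.load(open("s1.pkl","rb"))
pk("top",im,D,c)
hsv=cv2.cvtColor(im,cv2.COLOR_RGB2HSV);H,s=hsv[...,0],hsv[...,1]
m=(H>17)&(H<32)&(s>90)&(X[...,1]>.18)&(X[...,1]<.35)&(X[...,0]>.45)&(X[...,0]<.75)
print("tube",m.sum(),rect(X[m]) if m.sum()>9 else"",np.median(X[m],0))
ws,_=camera("scene");save("placed",np.hstack([im[110:310,60:310],ws[180:380,260:460]]),1.6)
go([.55,-.30,.247],82)
E
```

```text
top lamp 83 (array([ 504.5, -294.3]), array([54.5, 11.5]), 81.7)
orange 37 (array([ 575.3, -279. ]), array([ 8.4, 19.4]), 86.3) [0.086  0.1009 0.1052]
packtop 583 (array([ 572.1, -306.1]), array([46.5, 86.7]), 81.4) 0.11639326170509183
deck 962 (array([ 578.9, -307.5]), array([113.1, 118.1]), 81.2) 0.06029272880364943
tube 583 (array([587.5, 233.4]), array([ 78.6, 165.9]), 84.1) [0.58224203 0.25719081 0.03316236]
shift/0.2: [-0.0698 -2.8029 -0.0359] pos [0.5919 0.2592 0.2421] j [0.41 0.54 0.43 1.45 0.   0.51] F [-0.  -0.4 -0.3]
turn/pi [0.0014 0.0023 0.0127] tool y yaw 84.29
```

View pics/placed.png

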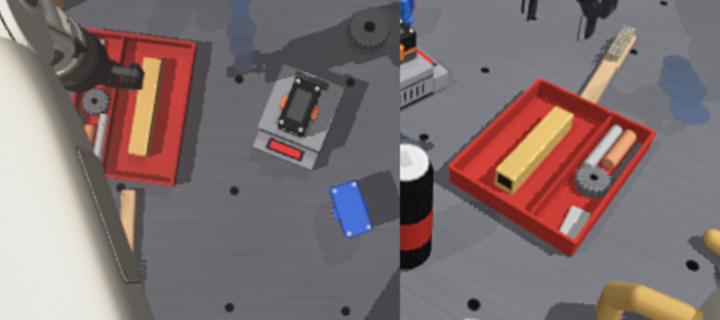

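Tube lies flat along the wide bay, clear of the walls, and the gripper is clear. Next, back over the pack.

apply_moves([
  [[-0.012, -0.187, 0], [0, 0, 0], 1],
  [[-0.012, -0.187, 0], [0, 0, 0], 1],
  [[-0.012, -0.187, 0], [0, 0, 0], 1],
  [[-0.012, -0.187, 0], [0, 0, 0], 1],
  [[-0.012, -0.187, 0], [0, 0, 0], 1],
  [[-0.012, -0.187, 0], [0, 0, 0], 1],
  [[-0.012, -0.187, 0], [0, 0, 0], 1],
  [[-0.012, -0.187, 0], [0, 0, 0], 1],
])

```text
clock: 13.07
eef_pos: [0.5781, -0.0428, 0.2353]
tool_rot: [0.05, 0.999, 0.0, -0.002]
ft_force: [0.8, -1.0, -0.5]
grip_width: 0.0855
grasp_force: 0.0
```

apply_moves([
  [[-0.012, -0.187, 0], [0, 0, 0], 1],
  [[-0.012, -0.187, 0], [0, 0, 0], 1],
  [[-0.012, -0.187, 0], [0, 0, 0], 1],
  [[-0.012, -0.187, 0], [0, 0, 0], 1],
  [[-0.012, -0.187, 0], [0, 0, 0], 1],
  [[-0.012, -0.187, 0], [0, 0, 0], 1],
  [[-0.012, -0.187, 0], [0, 0, 0], 1],
  [[0, 0, 0], [0, 0, 0.016], 1],
])

```text
clock: 13.73
eef_pos: [0.5679, -0.31, 0.2341]
tool_rot: [0.079, 0.997, -0.001, -0.002]
ft_force: [-0.5, 1.4, -0.0]
grip_width: 0.0855
grasp_force: 0.0
```

apply_moves([
  [[0, 0, 0], [0, 0, 0], 1],
  [[0, 0, 0], [0, 0, 0], 1],
  [[0, 0, 0], [0, 0, 0], 1],
  [[0, 0, 0], [0, 0, 0], 1],
  [[0, 0, 0], [0, 0, 0], 1],
  [[0, 0, 0], [0, 0, 0], 1],
  [[0, 0, 0], [0, 0, 0], 1],
  [[0, 0, 0], [0, 0, 0], 1],
])

```text
clock: 14.4
eef_pos: [0.5704, -0.3028, 0.2375]
tool_rot: [0.074, 0.997, -0.0, 0.0]
ft_force: [-0.2, -0.0, 0.0]
grip_width: 0.0852
grasp_force: 0.0
```

```bash
python3 - <<'E'
from pk import *
c=cal("wrist");im,D=camera("wrist");save("w2",im,1.5);np.savez("w2",im=im,D=D)
pk("wrist",im,D,c)
go([.571,-.305,.247],81.4)
E
```

```text
wrist lamp 625 (array([ 502.8, -294.7]), array([55.3, 12.6]), 81.5)
orange 12 (array([ 439.9, -402.9]), array([8.3, 0.8]), 17.0) [0.0661 0.0679 0.0722]
orange 124 (array([ 565.2, -331.1]), array([ 6.6, 20.5]), 80.2) [0.1013 0.1023 0.1036]
packtop 4667 (array([ 569.2, -305.3]), array([45.9, 85. ]), 81.1) 0.11558468368845064
deck 5685 (array([ 576.2, -306.5]), array([112.3, 117.2]), 81.1) 0.059465424109190874
shift/0.2: [-0.0047 -0.0094 -0.0474] pos [ 0.5704 -0.303   0.2375] j [-0.49  0.55  0.43  1.46 -0.   -0.34] F [-0.1 -0.7 -0.2]
turn/pi [-0.0001  0.0001  0.0003] tool y yaw 81.45
```

View pics/w2.png

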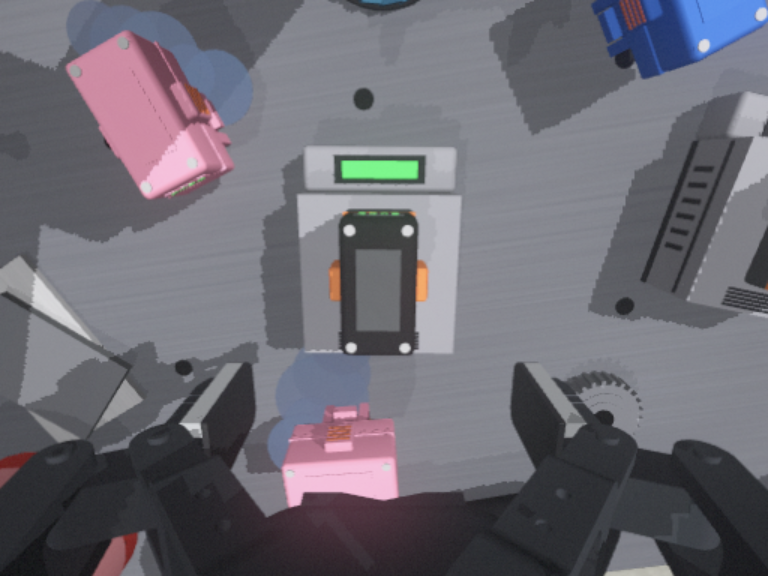

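View shows the pack at (378,282) with both orange catches at (335,282) and (421,282), square to the fingers. The green lamp is above at (380,170). Descending.

apply_moves([
  [[0, -0.006, 0.08], [0, 0, 0.001], 1],
  [[0, -0.006, 0.12], [0, 0, 0], 1],
  [[0, 0, 0.12], [0, 0, 0], 1],
  [[0, 0, 0.12], [0, 0, 0], 1],
  [[0, 0, 0.12], [0, 0, 0], 1],
  [[0, 0, 0.1], [0, 0, 0], 1],
  [[0, 0, 0.06], [0, 0, 0], 1],
  [[0, 0, 0.03], [0, 0, 0], 1],
])

```text
clock: 15.12
eef_pos: [0.5685, -0.305, 0.0847]
tool_rot: [0.076, 0.997, 0.001, -0.002]
ft_force: [-0.7, -0.5, -0.1]
grip_width: 0.0854
grasp_force: 0.0
```

```bash
python3 - <<'E'
from pk import *
c=cal("wrist");im,D=camera("wrist");save("w3",im,1.5)
pk("wrist",im,D,c)
go([.570,-.3053,.0855],81.2)
E
```

```text
wrist lamp 481 (array([ 502.5, -294.3]), array([55. , 12.4]), 81.3)Traceback (most recent call last):
  File "<stdin>", line 3, in <module>
  File "pk.py", line 13, in pk
    nl,L,st,ce=cv2.connectedComponentsWithStats(p.astype(np.uint8));i=1+st[1:,4].argmax()
                                                                        ~~~~~~~~~~~~~~~^^
ValueError: attempt to get argmax of an empty sequence
```

View pics/w3.png

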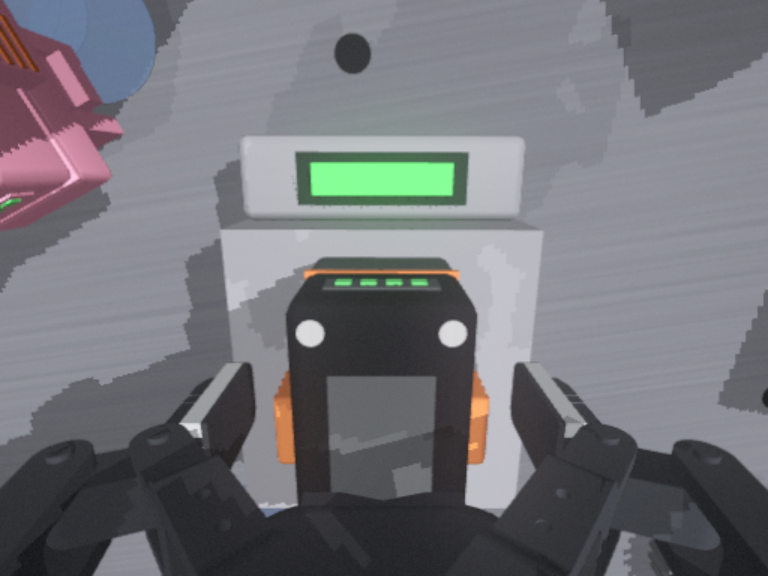

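Fingers straddle both catches evenly, with left gap 254→277 px and right gap 487→514 px. I'll check the numbers and then squeeze.

```bash
python3 - <<'E'
from pk import *
go([.570,-.3053,.0855],81.2)
# project pack_pinch/catch-top-edge expectations and fingertip for check
c=cal("wrist")
o=bot.get_obs();M=Ro.from_quat(o["tool_rot"]).as_matrix()
for nm,P in(("tip at 85mm",[o["eef_pos"]+M@np.array([sx*.011,sy*.0425,dz]) for dz in (.017,.004) for sy in(-1,1) for sx in(-1,1)]),):
    print((cv2.projectPoints(np.array(P),cv2.Rodrigues(c[2])[0],c[3],c[0],c[1])[0].reshape(-1,2)*1.5).round(0).tolist())
y=np.array([.153,.988,0]);x=np.array([.988,-.153,0]);p=np.array([.570,-.3053,.090])
P=[p+sy*.0305*y+sx*.011*x+[0,0,.013] for sy in(1,-1) for sx in(-1,1)]
print((cv2.projectPoints(np.array(P),cv2.Rodrigues(c[2])[0],c[3],c[0],c[1])[0].reshape(-1,2)*1.5).round(0).tolist())
E
```

```text
shift/0.2: [-0.0079 -0.0003 -0.0049] pos [ 0.5684 -0.305   0.0845] j [-0.49  0.63  0.18  1.12 -0.   -0.34] F [-0.6  0.4 -0.7]
turn/pi [ 0.0005 -0.0013  0.0002] tool y yaw 81.23
[[265.0, 399.0], [260.0, 344.0], [496.0, 400.0], [501.0, 344.0], [255.0, 419.0], [249.0, 360.0], [506.0, 420.0], [511.0, 360.0]]
[[490.0, 400.0], [485.0, 468.0], [269.0, 400.0], [275.0, 468.0]]
```

apply_moves([
  [[-0.007, 0.001, 0], [0, 0, 0], 1],
  [[0, 0, 0], [0, 0, 0], 0.75],
  [[0, 0, 0], [0, 0, 0], 0.7],
  [[0, 0, 0], [0, 0, 0], 0.6],
  [[0, 0, 0], [0, 0, 0], 0.5],
  [[0, 0, 0], [0, 0, 0], 0.3],
  [[0, 0, 0], [0, 0, 0], 0],
  [[0, 0, 0], [0, 0, 0], 0],
])

```text
clock: 15.83
eef_pos: [0.5728, -0.3063, 0.0915]
tool_rot: [0.076, 0.997, -0.001, 0.003]
ft_force: [-2.9, 1.5, 11.2]
grip_width: 0.0457
grasp_force: 65.2
```

apply_moves([
  [[0, 0, 0], [0, 0, 0], 0],
  [[0, 0, 0], [0, 0, 0], 0],
  [[0, 0, 0], [0, 0, 0], 0],
  [[0, 0, 0], [0, 0, 0], 0],
  [[0, 0, 0], [0, 0, 0], 0],
  [[0, 0, 0], [0, 0, 0], 0],
  [[0, 0, 0], [0, 0, 0], 0],
  [[0, 0, 0], [0, 0, 0], 0],
])

```text
clock: 16.5
eef_pos: [0.5728, -0.3063, 0.0915]
tool_rot: [0.076, 0.997, -0.001, 0.003]
ft_force: [-2.9, 2.3, 11.1]
grip_width: 0.0455
grasp_force: 65.2
```

```bash
python3 - <<'E'
from h import *
im,D=camera("wrist");s,Ds=camera("scene")
a=cv2.resize(im[200:384,110:410],None,fx=2,fy=2);b=cv2.resize(s[120:230,120:250],(435,368))
save("grip",np.hstack([a[:,120:480],b]))
go([.570,-.3053,.0855],81.2);o=bot.get_obs();print(o["ft_torque"],o["grip_width"])
E
```

```text
shift/0.2: [0.0147 0.0028 0.0298] pos [ 0.5728 -0.3063  0.0915] j [-0.49  0.63  0.19  1.12  0.   -0.34] F [-1.7  1.4 11.6]
turn/pi [-0.0004  0.0018  0.0002] tool y yaw 81.23
[0.49933462 0.44150263 0.00728244] 0.04579227447351414
```

View pics/grip.png

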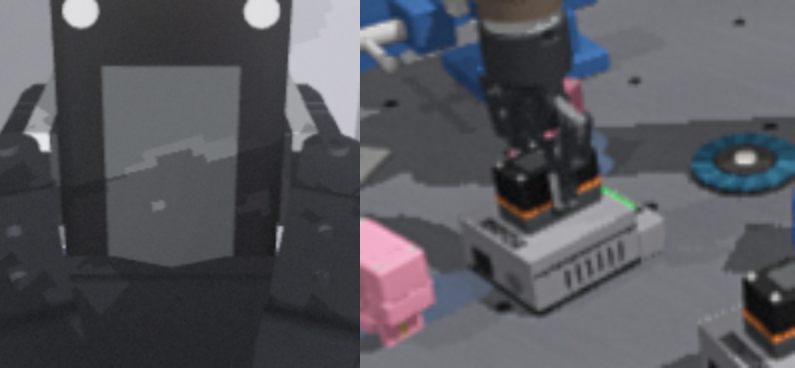

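Fingers cover both catches. I'll start a gentle lift and watch the force.

apply_moves([
  [[0, 0, -0.006], [0, 0, 0], 0],
  [[0, 0, -0.006], [0, 0, 0], 0],
  [[0, 0, -0.006], [0, 0, 0], 0],
  [[0, 0, -0.006], [0, 0, 0], 0],
  [[0, 0, -0.006], [0, 0, 0], 0],
  [[0, 0, -0.006], [0, 0, 0], 0],
  [[0, 0, 0], [0, 0, 0], 0],
  [[0, 0, 0], [0, 0, 0], 0],
])

```text
clock: 17.27
eef_pos: [0.5711, -0.3054, 0.0936]
tool_rot: [0.076, 0.997, 0.0, -0.0]
ft_force: [3.2, 0.3, -7.7]
grip_width: 0.0453
grasp_force: 62.4
```

apply_moves([
  [[0, 0, -0.006], [0, 0, 0], 0],
  [[0, 0, -0.006], [0, 0, 0], 0],
  [[0, 0, -0.006], [0, 0, 0], 0],
  [[0, 0, -0.006], [0, 0, 0], 0],
  [[0, 0, -0.006], [0, 0, 0], 0],
  [[0, 0, -0.006], [0, 0, 0], 0],
  [[0, 0, 0], [0, 0, 0], 0],
  [[0, 0, 0], [0, 0, 0], 0],
])

```text
clock: 17.93
eef_pos: [0.5712, -0.3058, 0.1022]
tool_rot: [0.077, 0.997, -0.0, 0.0]
ft_force: [1.8, -0.4, -3.7]
grip_width: 0.0453
grasp_force: 62.9
```

Pack is coming free, with force about equal to its weight. Continuing up.

apply_moves([
  [[0, 0, -0.02], [0, 0, 0], 0],
  [[0, 0, -0.04], [0, 0, 0], 0],
  [[0, 0, -0.06], [0, 0, 0], 0],
  [[0, 0, -0.08], [0, 0, 0], 0],
  [[0, 0, -0.08], [0, 0, 0], 0],
  [[0, 0, -0.07], [0, 0, 0], 0],
  [[0, 0, -0.05], [0, 0, 0], 0],
  [[0, 0, -0.025], [0, 0, 0], 0],
])

```text
clock: 18.6
eef_pos: [0.5712, -0.306, 0.189]
tool_rot: [0.077, 0.997, -0.001, 0.001]
ft_force: [1.3, 0.1, -5.4]
grip_width: 0.0454
grasp_force: 63.1
```

```bash
python3 - <<'E'
from h import *
c=cal("scene");im,D=camera("scene");X=cloud(c,D)
b=im[40:240,100:320];w,Dw=camera("wrist");save("up",np.hstack([cv2.resize(b,(396,360)),cv2.resize(w,(404,360))]))
hsv=cv2.cvtColor(im,cv2.COLOR_RGB2HSV)
m=(hsv[...,0]>4)&(hsv[...,0]<16)&(hsv[...,1]>150)&(X[...,2]>.06)&(X[...,2]<.3)&(X[...,0]>.5)&(X[...,0]<.68)
for s,e in((-.4,-.2),(-.1,.1)):
    q=m&(X[...,1]>s)&(X[...,1]<e);print(q.sum(),np.percentile(X[q][:,2],[5,25,50,75,95]).round(4))
cw=cal("wrist");Xw=cloud(cw,Dw);q=(np.abs(Xw[...,0]-.56)<.03)&(np.abs(Xw[...,1]+.305)<.02)&(Dw>.05)
print("top z",np.percentile(Xw[q][:,2],[5,25,50,75,95]) if q.sum() else 0)
o=bot.get_obs();print(o["eef_pos"],o["ft_force"],o["grip_width"],o["grasp_force"])
E
```

```text
99 [0.137  0.1432 0.1777 0.181  0.184 ]
162 [0.0792 0.0824 0.0866 0.0969 0.1028]
top z [0.21098211 0.21207095 0.21297162 0.25479677 0.26650614]
[ 0.57131351 -0.30598851  0.18802661] [ 0.57151217  0.08404209 -5.33069184] 0.04555425596364703 63.137577921152115
```

View pics/up.png

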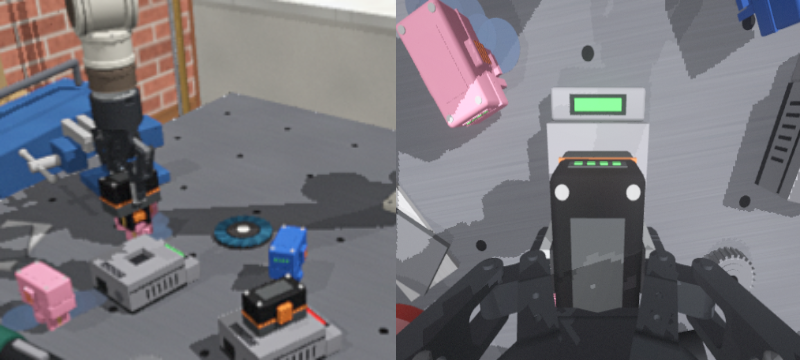

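The pack is out of the well and upright, gripped by both catches. It has risen about 97 mm (top z 0.213 against 0.1155 seated). I'll trim the height and let it settle.

apply_moves([
  [[0, 0, -0.007], [0, 0, 0], 0],
  [[0, 0, -0.006], [0, 0, 0], 0],
  [[0, 0, 0], [0, 0, 0], 0],
  [[0, 0, 0], [0, 0, 0], 0],
  [[0, 0, 0], [0, 0, 0], 0],
  [[0, 0, 0], [0, 0, 0], 0],
  [[0, 0, 0], [0, 0, 0], 0],
  [[0, 0, 0], [0, 0, 0], 0],
])

```text
clock: 19.37
eef_pos: [0.5712, -0.3057, 0.1892]
tool_rot: [0.076, 0.997, 0.0, -0.0]
ft_force: [-0.4, -0.1, -5.0]
grip_width: 0.0455
grasp_force: 63.1
```

```bash
python3 - <<'E'
from h import *
cw=cal("wrist");im,D=camera("wrist");X=cloud(cw,D)
q=(np.abs(X[...,0]-.555)<.02)&(np.abs(X[...,1]+.303)<.015)&(np.abs(X[...,2]-.215)<.012)
P=X[q];A=np.c_[P[:,:2]-P[:,:2].mean(0),np.ones(len(P))];print("slope,z",np.linalg.lstsq(A,P[:,2],rcond=None)[0])
o=bot.get_obs();print(o["eef_pos"],o["joint_vel"].round(3),o["ft_force"],o["grip_width"],o["grasp_force"])
E
```

```text
slope,z [ 0.01138365 -0.00163759  0.21351448]
[ 0.57123377 -0.30571406  0.18923781] [ 0.    -0.     0.001 -0.001  0.     0.002] [-3.77627242e-03 -4.91637095e-01 -5.95492871e+00] 0.0456509723618542 63.140452802181244
```

Level, still, about 98 mm above its seat, and held at 63 N. Handing in.

```bash
python3 -c "
from workcell import bot
print(bot.job_done())"
```

```text
the job is handed in; nothing more can be done
None
```

I laid the tube flat in the wide bay of the red tray, then lifted the green-lamp pack about 98 mm above its seat and handed the job in with it upright, still, and both catches squeezed at about 63 N (clock 19.4 s of 51 s; verdict not shown).

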